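# Open a shaft cradle to its next index hole and lay the shaft in

### The job

Set the shaft cradle for the longer span: pull its spring plunger knob, slide the carriage away from the fixed rest to the next index hole and let the plunger snap fully home there, without forcing the plunger's nose sideways. Then pick up the stepped shaft and lay it gently in the two V-rests, its thin end in the fixed rest and the journal at its other end in the sliding rest, let go, and leave everything else where it is.

Things in the scene. Friction and masses are not known exactly. Their poses are not given: they have to be found in the camera images.
- cradle: shaft cradle, fixed to the worktop: grey base plate 110 (x) by 180 (y) by 12 mm with a steel slideway along y. Origin: middle of its underside; x across, away from the robot; y along slideway and shaft line, from the fixed rest towards the end to which the carriage travels; z up. Fixed V-rest at y = -55 mm; the carriage starts centred at y = -7 mm
- first_hole (a point): mouth of the hole the plunger starts in, on top of the steel index bar (22 mm wide, 22 mm above the worktop) under the knob; hole 14 mm diameter, 10 mm deep; axes as the cradle. The next hole, alike, is in an adjustable keeper that continues the bar at the same height, 42 to 60 mm on along +y; where exactly differs, so feel for it. The bar carries the nose all the way between; no third hole
- carriage (a joint): sliding carriage, an aluminium saddle 104 (x) by 48 (y) by 12 mm, its top 37 mm above the worktop: travel along the cradle's +y in m, 0 in the first hole, range -0.004 to 0.065. It slides with 2 to 3 N of friction, 5 to 8 N with the nose dragging on the bar, and stays where it is left
- knob (a point): black knurled plunger knob on the carriage's near side, upright, 25 mm diameter, 23.5 mm tall; the point is on its axis, 12 mm below its top (68 mm above the worktop when home); axes as the cradle. Below it a thin stem and a steel housing, 18 mm diameter, its top 55 mm above the worktop. The sliding V-rest is 16 mm from the knob's rim on the +x side; the -y and +y sides are free
- plunger (a joint): how far the plunger is pulled up, in m: 0 when fully home in a hole, 0.012 at its stop. A spring pushes it down with 5 N at home, 10 N at the stop. The nose reaches 7 mm into a hole: it is free of it above 0.007, and at 0.007 it rests on top of the bar
- plunger_nose: the plunger's steel nose, under the carriage, 12 mm diameter, its tip tapered to 10 mm over 1.5 mm (1 mm of play all round in a hole). More than 20 N on it spoils it. The origin lies on the plunger's axis, 68 mm below the knob point
- fixed_rest (a point): where the shaft's axis must lie over the fixed V-rest, 76 mm above the worktop; the rest is a 90 degree V, 8 mm thick along y, 26 mm wide at its mouth, cut for the 12 mm journal; axes as the cradle
- sliding_rest (a point): the same point over the carriage's V-rest, also 76 mm above the worktop; V of the same sizes, cut for the 16 mm journal; it moves with the carriage; axes as the cradle
- shaft_collar (a point): loose turned steel shaft, 125 mm long, 0.19 kg, lying on the worktop. Point: on its axis, mid-collar (collar 25 mm diameter, 45 mm long). The point's y is the axis; from the point towards +y: collar to 22.5 mm, 16 mm journal from there to the end at 50.5; towards -y: collar to 22.5, 20 mm diameter to 52, thin 12 mm journal from there to the end at 73.5
- bush_brass: bystander: plain brass bush, 30 mm diameter, 26 mm tall, behind the cradle; origin under its centre
- plug_gauge: bystander: double-ended plug gauge, 108 mm long, 18 mm thick, behind the cradle; origin under its centre
- micrometer: bystander: micrometer with a green bow, 132 mm long, 16 mm tall, left of the cradle; origin under its centre
- hex_key: bystander: black hex key, 98 mm long, 6 mm thick, left of the cradle; origin under its centre

How it is judged:
On the way, in this order (a step that is already met when the one before it is completed fails the run):
1. the plunger is pulled clear of the first hole, the carriage still there (value of joint plunger above 0.0075 m and value of joint carriage below 0.005 m), for 0.05 s.
2. the carriage stands at the next hole with the plunger snapped fully home (value of joint plunger below 0.0015 m and value of joint carriage above 0.038 m), for 0.2 s.
At the end, for the whole second after the job is handed in: plunger home (within 1.5 mm) in the next hole; shaft at rest in both V-rests, its axis within 3 mm of the shaft line in height and sideways and within 0.03 rad of it, the 12 mm journal over the fixed rest, the 16 mm journal over the sliding rest (to 1 mm of the rest's thickness) (all of step 2 and x of shaft_collar in the frame of fixed_rest between -0.003 and 0.003 m and z of shaft_collar in the frame of fixed_rest between -0.003 and 0.003 m and y of shaft_collar in the frame of fixed_rest between 0.055 and 0.0705 m and y of shaft_collar in the frame of sliding_rest between -0.0475 and -0.0255 m and angle between the y axis of shaft_collar and the y axis of cradle, either way round below 0.03 rad and linear speed of shaft below 0.01 m/s); the robot touches nothing.
It fails at once if the plunger's nose is forced against the hole or bar with more than 20 N (contact force between plunger_nose and anything else above 20 N).
It fails at once if the shaft is dropped or pressed onto the cradle with more than 40 N (contact force between shaft and cradle above 40 N).
It fails at once if a bystander is moved by more than 15 mm (distance of any of bush_brass, plug_gauge, micrometer, hex_key from where it was at the start of the episode above 0.015 m).
It also fails if it takes over 51 s, if anything falls off the work surface, if the arm or the gripper's body presses on something with over 40 N, if the wrist force passes 120 N, or if a joint passes its speed limit or range.

### The arm

A 6-joint arm with a two-finger parallel gripper is mounted at the origin on a cart in front of the work surface, level with it; the furniture and walls round the work are solid. World frame = base frame: x ahead of the robot, y to its left, z up, the work surface at z = 0. Lengths are in m, angles in rad, forces in N, time in s.
With the tool pointing down it reaches from about 0.275 to 0.825 m from the base axis. Payload 4.9 kg.
Tool frame: the origin (TCP) lies midway between the tips of the shut fingers; the grasp point (between the pads) lies 19 mm behind it (bot.grip_depth is the distance from the TCP to the grasp point, in m); z points along the fingers, y is the line along which they close (so a half turn about z gives the same grasp; the last joint's range is limited). The gripper opens to 85 mm and grips with 20 to 120 N. Pads are 22 mm wide; open, the fingers measure 114 mm over their backs; the gripper's body (76 mm by 85 mm) begins 54 mm behind the grasp point. The pads swing forward as they close: fully open they stand 13 mm farther back than shut.
Start: joints at [1.175, 0.326, -0.193, 1.052, 0, 1.437], TCP at [0.142, 0.531, 0.231] pointing down, gripper open.
Joint ranges: [-2.65, 2.65], [-0.97, 1.79], [-1.3, 1.35], [-1.93, 2.1], [-1.47, 1.37], [-3.14, 3.14]. Speed limits (rad/s): [2.57, 2.57, 3.14, 3.14, 3.14, 3.14].

### API

Orientations are given as a unit quaternion [w, x, y, z].
In Python, from cell import bot gives the robot as it stands. Calls block until the motion is done:
- bot.move_pose(position, orientation): joint-space move of the TCP to a pose.
- bot.move_linear(position, speed=0.15, rotation=None, until_force=None): straight line of the TCP; rotation=None keeps the orientation; speed is the mean speed in m/s. With until_force (N) it stops when the force on the tool has changed by that much, and returns True; else False.
- bot.goto_joints(angles): joint-space move.
- bot.set_gripper(opening, grasp_force=None): opening from 0.0 (shut) to 1.0 (fully open); grasp_force is the grip in N (None keeps the last); returns when the fingers have stopped.
- bot.wait(seconds).
- bot.solve_ik(position, orientation): joint angles nearest the present ones, or None.
- bot.camera(name): name is "scene" or "top"; returns the picture (480x640x3 uint8, red, green, blue); there is no depth.
- bot.calibration(name): a dict with "mtx" (3x3 intrinsics, pixels), "extrinsics" (4x4, takes a point from world to camera coordinates). Camera axes: x right, y down, z forward; pixel columns grow to the right and rows downward; lengths in m; the calibration is good to about 2 mm. A picture is of the moment at which its call begins. calibration takes no time and is no camera call.
A pose or a line that the arm cannot do raises bot.PlanningError and nothing moves.
- bot.close_job(): hands the job in; it is judged then, once.
Trained networks look in the newest picture that a camera, given by its name, has taken for a name from the list of things; names that differ only in an ending like _2 or _b are one class to them, and where a whole thing is asked for, a point or a joint stands for the part that bears it (a point fixed in the world has none). Each returns a list of dicts, best first, with "confidence" (0 to 1); they miss things now and then, are a little off and sometimes report something else, mostly with a low value. They report only what shows in the picture. A call takes as long as a camera call.
- bot.search_frame(camera, thing): "bbox" ([left, top, width, height] in pixels, round what is visible of it).
Readings, each from a call of its own:
- bot.read_clock(): time.
- bot.read_joint_positions(): joint angles.
- bot.read_joint_vel(): joint speeds.
- bot.read_joint_efforts(): joint torques, N m.
- bot.read_position(): TCP position.
- bot.read_tool_rot(): TCP orientation.
- bot.read_ft_force(): force on the tool from outside, world axes, zero at the start.
- bot.read_moment(): the same for the moment, N m.
- bot.read_gripper_width(): opening from 0.0 (shut) to 1.0 (fully open).
- bot.read_finger_force(): force on a finger pad.
Only numpy, scipy, OpenCV 4.12 (cv2) and the standard library are available. Lean on these libraries where they do the work, as an engineer would, in place of code of your own. Each camera call takes 0.05 s, during which the arm holds its last target. There are 200 camera calls.

## Working session

There is one attempt and no reset: what is moved stays moved. The work goes in short steps, each a Python script; the robot and the scene stay as the last script left them, time stands still between calls to the robot, and variables do not carry over. Pictures are saved under pics/ and viewed, at most 10 in all, crops included, and the job is handed in when it is done.

```bash
mkdir -p pics
python3 - <<'E'
from cell import bot
import cv2,numpy as np
for c in("scene","top"):
    im=bot.camera(c); cv2.imwrite(f"pics/{c}0.png",im[:,:,::-1])
    k=bot.calibration(c); print(c,k["mtx"].tolist(),np.round(k["extrinsics"],4).tolist())
    for t in("cradle","knob","carriage","shaft_collar","fixed_rest","sliding_rest","first_hole"):
        try: print(t,[(np.round(d["bbox"]).tolist(),round(d["confidence"],2)) for d in bot.search_frame(c,t)[:2]])
        except Exception as e: print(t,e)
print(bot.read_clock(),bot.read_tool_rot(),bot.read_ft_force())
E
```

```text
scene [[547.5461572684692, 0.0, 320.74317256344204], [0.0, 547.5461572684692, 237.43515973499518], [0.0, 0.0, 1.0]] [[0.6124, -0.7904, 0.0152, -0.3848], [-0.5642, -0.4504, -0.692, 0.3696], [0.5538, 0.4152, -0.7217, 0.836], [0.0, 0.0, 0.0, 1.0]]
cradle [([261.0, 258.0, 106.0, 74.0], 0.71)]
knob [([302.0, 280.0, 16.0, 18.0], 0.57)]
carriage [([291.0, 263.0, 50.0, 51.0], 0.65), ([300.0, 280.0, 16.0, 18.0], 0.45)]
shaft_collar [([394.0, 318.0, 58.0, 41.0], 0.88)]
fixed_rest [([261.0, 258.0, 104.0, 77.0], 0.86)]
sliding_rest [([294.0, 262.0, 44.0, 52.0], 0.84)]
first_hole [([314.0, 307.0, 22.0, 16.0], 0.79)]
top [[515.3209546455646, 0.0, 320.49168141031026], [0.0, 515.3209546455646, 236.8825730967548], [0.0, 0.0, 1.0]] [[0.0432, -0.9991, -0.0009, -0.0579], [-0.9778, -0.0421, -0.2055, 0.5907], [0.2053, 0.0098, -0.9787, 1.0465], [0.0, 0.0, 0.0, 1.0]]
cradle []
knob []
carriage [([332.0, 256.0, 26.0, 44.0], 0.98)]
shaft_collar [([351.0, 198.0, 45.0, 14.0], 0.17)]
fixed_rest [([301.0, 256.0, 86.0, 52.0], 0.63)]
sliding_rest [([329.0, 255.0, 30.0, 47.0], 0.57), ([156.0, 292.0, 58.0, 24.0], 0.22)]
first_hole [([330.0, 288.0, 42.0, 13.0], 0.57)]
0.8 [-1.30473127e-06  1.30500734e-01  9.91448213e-01 -5.43295810e-06] [-0.58911274  0.03921268  1.72029801]
```

Run:
```python
import cv2,numpy as np
a=cv2.imread("pics/top0.png")[170:350,130:430]
b=cv2.imread("pics/scene0.png")[230:380,230:480]
cv2.imwrite("pics/topc.png",cv2.resize(a,None,fx=2.66,fy=2.66,interpolation=cv2.INTER_CUBIC))
cv2.imwrite("pics/scenec.png",cv2.resize(b,None,fx=3.2,fy=3.2,interpolation=cv2.INTER_CUBIC))
```

```text
(no output)
```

View pics/topc.png

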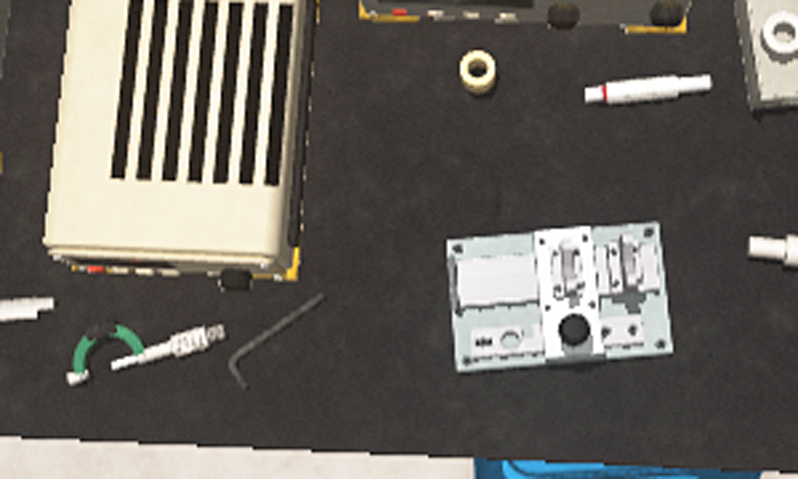

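View pics/scenec.png

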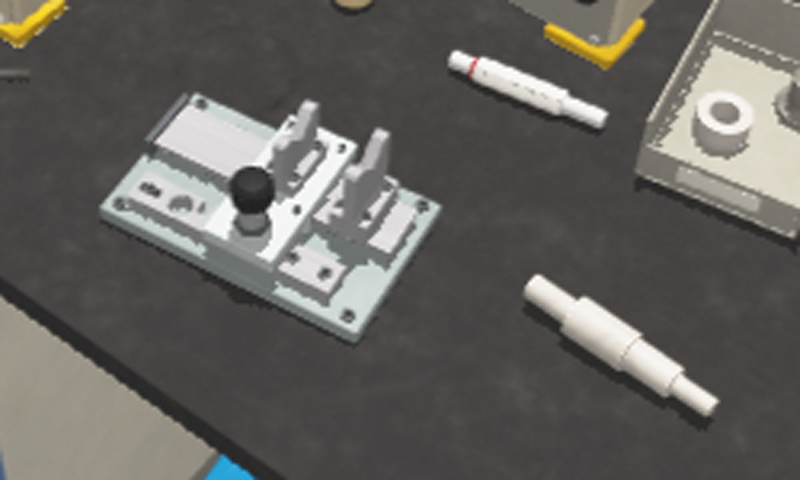

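The top view shows the cradle's fixed rest on the right and the knob at crop (574,330). The next hole is visible at crop (510,338), and the shaft is off to the right. In the scene crop the shaft runs from its 16 mm end at (537,290) to its thin end at (708,404).

```bash
cat > h.py <<'E'
from cell import bot
import cv2,numpy as np
from scipy.spatial.transform import Rotation as R
def ray(c,u,v,z):
    k=bot.calibration(c);E=np.array(k["extrinsics"]);Rm,t=E[:3,:3],E[:3,3]
    d=Rm.T@np.linalg.inv(k["mtx"])@[u,v,1];o=-Rm.T@t
    return (o+d*(z-o[2])/d[2])[:2]
def q(yaw): # tool down, closing axis (tool y) along angle yaw from world y
    m=R.from_euler('z',yaw)*R.from_euler('y',np.pi)
    x,y,z,w=m.as_quat();return [w,x,y,z]
E
python3 - <<'E'
from h import *
def fit(c,pts,s,off):
    P=np.array([ray(c,x/s+off[0],y/s+off[1],.012) for x,y in pts])
    # model order: (-x? ) given as local coordinates
    M=np.array([[55,90],[55,-90],[-55,-90],[-55,90]])/1000
    a=P-P.mean(0);th=np.arctan2((M[:,0]*a[:,1]-M[:,1]*a[:,0]).sum(),(M*a).sum())
    r=R.from_euler('z',th).as_matrix()[:2,:2]
    print(c,"cradle",P.mean(0),"yaw",th,"res mm",np.round((a-M@r.T)*1000,1).tolist())
    return P.mean(0),r
for c,pts,s,off in(("top",[(447,238),(658,222),(674,353),(458,372)],2.66,(130,170)),("scene",[(195,97),(438,207),(355,340),(102,212)],3.2,(230,230))):
    o,r=fit(c,pts,s,off)
    k=(574,330) if c=="top" else (252,178)
    print(" knob local",r.T@(ray(c,k[0]/s+off[0],k[1]/s+off[1],.080 if c=="top" else .071)-o))
    k=(510,338) if c=="top" else (181,203)
    print(" hole2 local",r.T@(ray(c,k[0]/s+off[0],k[1]/s+off[1],.022)-o))
A=ray("scene",537/3.2+230,290/3.2+230,.0125);B=ray("scene",708/3.2+230,404/3.2+230,.0125)
print("shaft scene",A,B,np.linalg.norm(A-B))
im=cv2.imread("pics/top0.png");g=cv2.cvtColor(im,cv2.COLOR_BGR2GRAY)
sub=np.zeros_like(g);sub[245:300,400:490]=(g[245:300,400:490]>120)
n,l,st,ce=cv2.connectedComponentsWithStats(sub);print(st[1:][st[1:,4]>50].tolist())
i=1+st[1:,4].argmax();p=np.argwhere(l==i)[:,::-1].astype(float)
W=np.array([ray("top",u,v,.0125) for u,v in p]);m=W.mean(0);d=np.linalg.svd(W-m,full_matrices=False)[2][0];d*=np.sign(d[1])
s=(W-m)@d;w=(W-m)@[-d[1],d[0]];print("top shaft",m,d,s.min(),s.max(),"yaw",np.arctan2(-d[0],d[1]))
for x in np.arange(s.min(),s.max(),.01):
    k=(s>=x)&(s<x+.01);print(round(x*1000),round(np.ptp(w[k])*1000,1),round((w[k].max()+w[k].min())*500,1))
cv2.imwrite("pics/topshaft.png",cv2.resize(im[235:310,380:500],None,fx=6,fy=6,interpolation=cv2.INTER_CUBIC))
E
```

```text
top cradle [ 0.50516729 -0.07986891] yaw 0.1282490513705689 res mm [[1.3, -0.6], [-0.6, 1.7], [-0.3, 0.4], [-0.4, -1.4]]
 knob local [-0.0357125  -0.00561551]
 hole2 local [-0.03241052  0.04387164]
scene cradle [ 0.50298277 -0.0814504 ] yaw 0.1346449560070072 res mm [[-0.2, -1.2], [-0.5, 2.8], [-1.0, 0.4], [1.7, -2.1]]
 knob local [-0.02464748 -0.00169237]
 hole2 local [-0.02952965  0.04558757]
shaft scene [ 0.55407626 -0.24138907] [ 0.54798125 -0.35810139] 0.11687135506404331
[[412, 258, 56, 13, 474]]
top shaft [ 0.55129486 -0.29616224] [0.06599259 0.99782011] -0.06386230352221536 0.059069154222286445 yaw -0.06604058364439319
-64 12.2 0.1
-54 9.9 0.1
-44 18.2 -0.8
-34 18.9 0.1
-24 19.4 0.0
-14 23.1 0.1
-4 24.4 -0.0
6 23.4 -0.1
16 24.4 -0.1
26 22.7 -0.5
36 16.0 0.1
46 14.4 -0.2
56 13.7 0.4
```

View pics/topshaft.png

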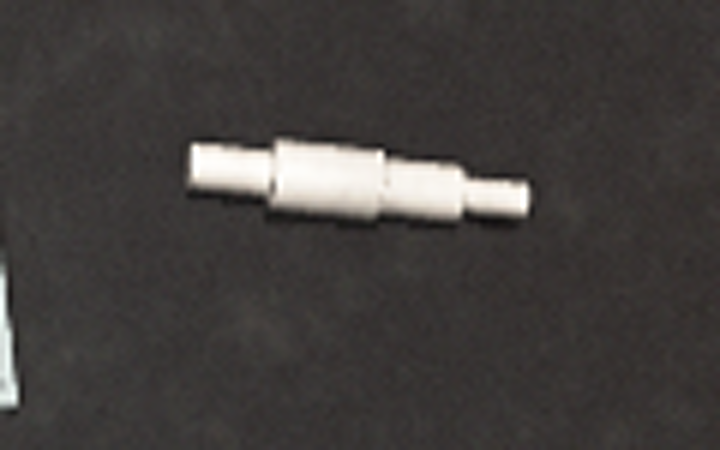

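The shaft lies level: thin end at -y, collar about (0.552, -0.287), axis yaw -0.066. The cradle yaw is about 0.131. Next I go to the knob and feel its y position with light contacts, so the closing fingers don't push the nose sideways.

```bash
cat >> h.py <<'E'
YAW=.131
ex=np.array([np.cos(YAW),np.sin(YAW),0]);ey=np.array([-np.sin(YAW),np.cos(YAW),0])
E
python3 - <<'E'
from h import *
kt=ray("top",574/2.66+130,330/2.66+170,.080);ks=ray("scene",310,289,.068);print(kt,ks)
k=(kt+ks)/2
bot.set_gripper(.55,30)
bot.move_pose([*k,.15],q(YAW))
print(bot.read_position(),bot.read_ft_force())
print("hit",bot.move_linear([*k,.050],.08,until_force=6))
p0=np.array(bot.read_position());print(p0,bot.read_ft_force())
if p0[2]<.053:
    a=bot.move_linear(p0+ey*.02,.012,until_force=1.5);p1=np.array(bot.read_position());print(a,bot.read_ft_force())
    bot.move_linear(p0,.05)
    b=bot.move_linear(p0-ey*.02,.012,until_force=1.5);p2=np.array(bot.read_position());print(b,bot.read_ft_force())
    bot.move_linear((p1+p2)/2,.05)
    print(p1,p2,(p1-p2)@ey,((p1+p2)/2-p0)@ey)
print(bot.read_gripper_width(),bot.read_clock())
E
```

```text
[ 0.4704663  -0.09000585] [ 0.47587599 -0.09171728]
[ 0.47334598 -0.09030039  0.15008327] [-0.19382227 -0.87583309 -0.33663228]
hit False
[ 0.47361767 -0.09100836  0.05045731] [ 0.26515608 -0.15726237  0.03291786]
True [ 1.13846202 -0.42242537 -0.42144734]
True [ 0.18160875  0.57907256 -0.08556385]
[ 0.47168143 -0.07998795  0.05000153] [ 0.47475507 -0.10246559  0.0501122 ] 0.022686537668022682 -0.00016436352948074486
0.5533738771362785 7.9
```

The two contacts are 22.7 mm apart, and 47 - 25 = 22 mm was expected, so the knob is centred between the pads. Next I grip and lift.

Run:
```python
from h import *
bot.set_gripper(.25,35)
print("w",bot.read_gripper_width(),bot.read_finger_force(),bot.read_ft_force())
p=np.array(bot.read_position())
bot.move_linear(p+[0,0,.0097],.03);bot.wait(.15)
print(bot.read_position()-p,bot.read_ft_force())
np.save("p0.npy",p)
print(bot.read_clock())
```

```text
w 0.275299640158749 34.21878521621693 [-0.28225952 -0.87441328  3.14595517]
[-1.40893222e-04  2.99496053e-05  9.45460028e-03] [ 2.6813628  -0.67081485 -9.63119986]
8.8667
```

The tool sees about -9.6 N in z, which matches the plunger spring at 9.5 mm of lift. Now slide, set down on the bar, release, and push the saddle.

Run:
```python
from h import *
p0=np.load("p0.npy");p=np.array(bot.read_position())
bot.move_linear(p+ey*.039,.04);print((np.array(bot.read_position())-p0)@ey,bot.read_ft_force())
c=np.array(bot.read_position());c[2]=p0[2]+.0072
bot.move_linear(c,.02);bot.wait(.1);print(bot.read_position()-p0,bot.read_ft_force())
bot.set_gripper(.5);print(bot.read_ft_force())
bot.move_linear(c+[0,0,.07],.15)
bot.set_gripper(0)
# saddle -y face is 24 mm behind knob axis
s=c-ey*(.024+.035);s[2]=c[2]+.07
bot.move_linear(s,.15)
im=bot.camera("top");cv2.imwrite("pics/t1.png",cv2.resize(im[220:340,240:400,::-1],None,fx=5,fy=5,interpolation=cv2.INTER_CUBIC))
im=bot.camera("scene");cv2.imwrite("pics/s1.png",cv2.resize(im[230:350,240:400,::-1],None,fx=5,fy=5,interpolation=cv2.INTER_CUBIC))
print(s,bot.read_clock())
```

```text
0.03958065304186878 [ 2.6917194   0.8812257  -9.18811316]
[-0.00527644  0.03924944  0.0071275 ] [ 1.82772174  0.17056548 -9.06597916]
[0.20015054 0.39232636 0.47266208]
[ 0.47573726 -0.11062828  0.1274432 ] 12.425
```

View pics/s1.png

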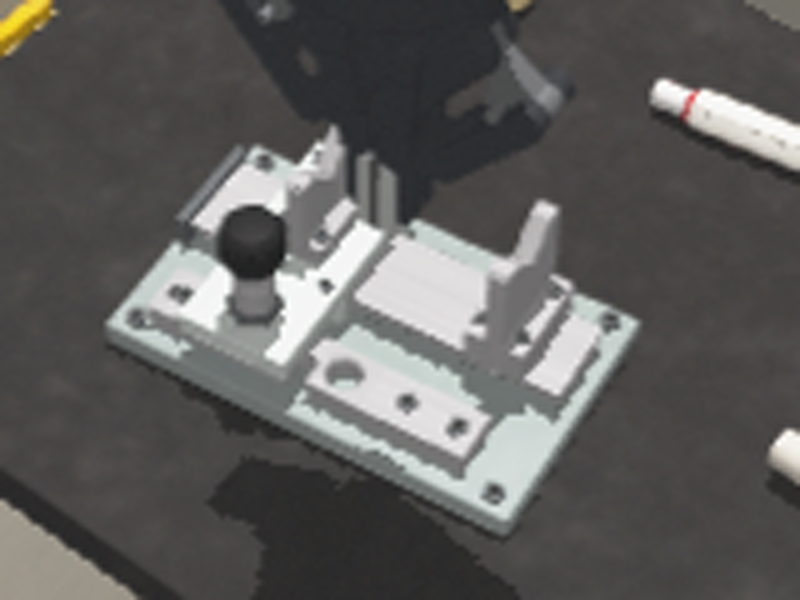

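View pics/t1.png

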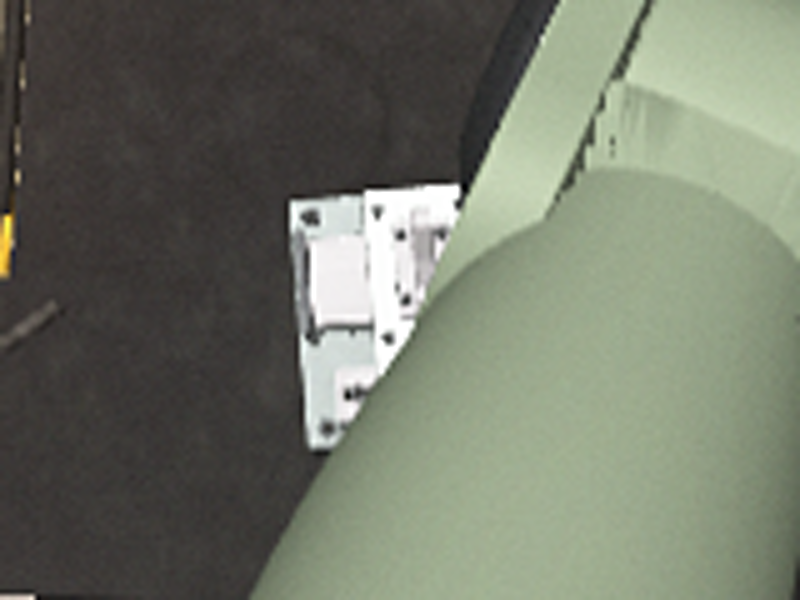

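The carriage sits mid-bar with the knob raised (scene crop (252,240)), and the first hole is open at (345,372). The bay behind the saddle is free, so I push the saddle.

Run:
```python
from h import *
s=np.array(bot.read_position());d=s.copy();d[2]=.029
print("down hit",bot.move_linear(d,.12,until_force=6))
d=np.array(bot.read_position())
h=bot.move_linear(d+ey*.014,.04,until_force=10)
e=np.array(bot.read_position());print(h,(e-d)@ey,bot.read_ft_force())
if not h:
    h=bot.move_linear(e+ey*.032,.009,until_force=11);g=np.array(bot.read_position());print(h,(g-d)@ey,bot.read_ft_force())
    bot.move_linear(g-ey*.004,.05); bot.move_linear(g-ey*.004+[0,0,.09],.15)
    cv2.imwrite("pics/s2.png",cv2.resize(bot.camera("scene")[230:350,240:400,::-1],None,fx=5,fy=5,interpolation=cv2.INTER_CUBIC))
print(bot.read_clock())
```

```text
down hit False
False 0.013934206045608875 [-1.89408217 -3.20994727  4.02343967]
True 0.02933934128224009 [ 0.28960227 -3.79628264  2.28254141]
17.0167
```

View pics/s2.png

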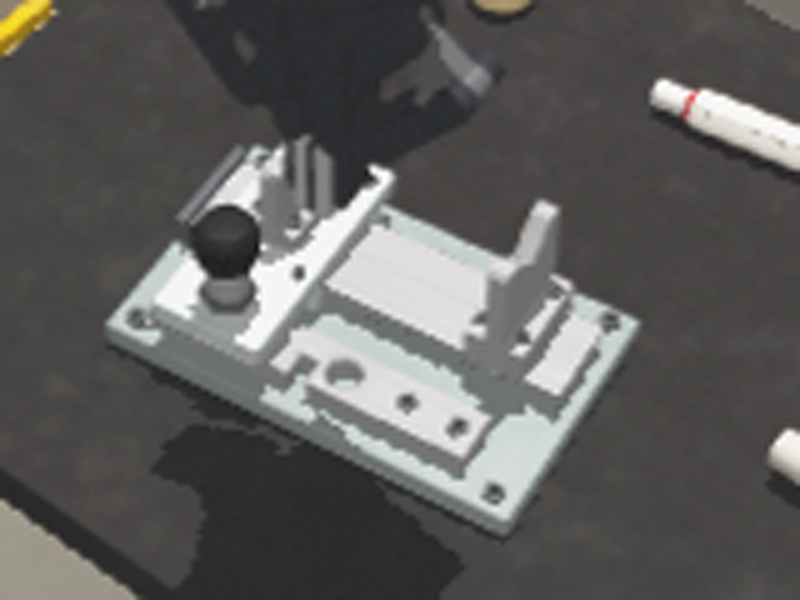

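The plunger seems to have dropped: knob top to housing foot is about 107 px, against 117 px when raised. I'll confirm by touching the knob top, which should be at 80 mm, then hover over the shaft for a clear top view.

Run:
```python
from h import *
p0=np.load("p0.npy");k=p0+ey*.0482
bot.move_linear([*k[:2],.119],.2)
print("touch",bot.move_linear([*k[:2],.074],.03,until_force=3),bot.read_position())
bot.move_linear([*k[:2],.15],.2)
d=np.array([.066,.9978]);col=np.array([.5519,-.2867]);g=col-.0074*d
js=bot.read_joint_positions()
for y in(-.066+np.pi/2,-.066-np.pi/2):
    s=bot.solve_ik([*g,.1],q(y));print(y,s)
bot.set_gripper(.6)
y=-.066-np.pi/2 if False else None
best=min((abs(bot.solve_ik([*g,.1],q(y))[5]),y) for y in(-.066+np.pi/2,-.066-np.pi/2) if bot.solve_ik([*g,.1],q(y)) is not None)[1]
bot.move_pose([*g,.1],q(best));print(best,bot.read_position())
im=bot.camera("top")[:,:,::-1];cv2.imwrite("pics/t2full.png",im)
cv2.imwrite("pics/t2.png",cv2.resize(im[245:320,290:390],None,fx=8,fy=8,interpolation=cv2.INTER_CUBIC))
print(bot.read_clock())
```

```text
touch True [ 0.46693394 -0.04353317  0.07966328]
1.5047963267948965 [-0.60800063  0.57044504 -0.16044324  0.83990804  0.         -2.11279696]
-1.6367963267948966 [-0.60800063  0.57044504 -0.16044324  0.83990804  0.          1.02879569]
-1.6367963267948966 [ 0.55132007 -0.29343928  0.10002938]
20.925
```

View pics/t2.png

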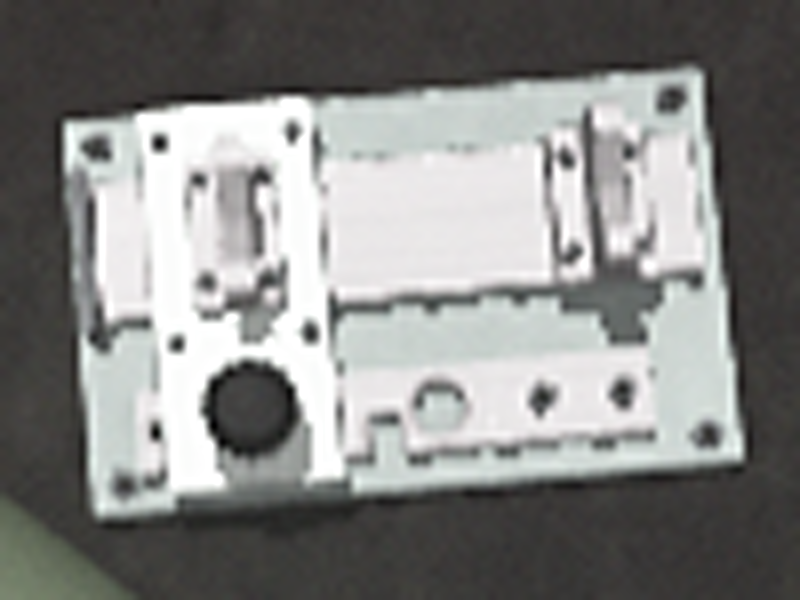

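Knob top was touched at 79.7 mm, so the plunger is fully home. In the 8x top crop the plate corners are (65,118), (703,68), (745,460) and (97,520). The fixed-rest plate runs (605,103)–(632,258), the sliding one about (230,140)–(248,292), and the slideway mid is at (440,228). I use these to get the shaft line.

Run:
```python
from h import *
k=bot.calibration("top");E=np.array(k["extrinsics"]);print("cam",-E[:3,:3].T@E[:3,3])
f=lambda x,y,z:ray("top",x/8+290,y/8+245,z)
P=np.array([f(x,y,.012) for x,y in[(65,118),(703,68),(745,460),(97,520)]])
M=np.array([[55,90],[55,-90],[-55,-90],[-55,90]])/1000
a=P-P.mean(0);th=np.arctan2((M[:,0]*a[:,1]-M[:,1]*a[:,0]).sum(),(M*a).sum());r=R.from_euler('z',th).as_matrix()[:2,:2];o=P.mean(0)
print(o,th,np.round((a-M@r.T)*1000,1).tolist())
L=lambda p:np.round(r.T@(p-o)*1000,1)
for n,x,y,z in[("knob",250,407,.080),("hole1",440,402,.022),("slideway",440,228,.025),("fix far",612,103,.0805),("fix near",632,258,.0805),("sl far",232,140,.0777),("sl near",248,292,.0777),("foot bolts F",570,205,.03),("saddle bolts",243,232,.042)]:print(n,L(f(x,y,z)))
for n,x,y in[("sc fix far",545,205),("sc fix near",492,268)]:print(n,L(ray("scene",x/5+240,y/5+230,.0805)))
p0=np.load("p0.npy");print("robot knob start",L(p0[:2]),"now",L((p0+ey*.0482)[:2]))
```

```text
cam [ 0.36525653 -0.04326438  1.14545936]
[ 0.50502629 -0.0800349 ] 0.12843684413209308 [[0.8, -0.7], [-0.5, 0.7], [0.3, 1.1], [-0.6, -1.1]]
knob [-35.   45.3]
hole1 [-32.6  -6.8]
slideway [ 14.4 -11.1]
fix far [ 36.  -55.8]
fix near [ -5.  -56.8]
sl far [35.2 44.1]
sl near [-5.  43.3]
foot bolts F [ 17.  -46.7]
saddle bolts [15.6 42.9]
sc fix far [ 35.6 -53.4]
sc fix near [ -1.2 -51.1]
robot knob start [-32.9  -7.2] now [-33.  41.]
```

The shaft line is at cradle x ≈ 15.5 mm and the carriage has travelled about 50 mm. Next I pick up the shaft and bring it over the rests.

Run:
```python
from h import *
p=np.array(bot.read_position())
print("hit",bot.move_linear([p[0],p[1],.003],.12,until_force=8),bot.read_position())
bot.set_gripper(.15,60)
z0=bot.read_position()[2];off=.0125-z0
print("w",bot.read_gripper_width(),bot.read_finger_force(),z0,bot.read_ft_force())
bot.move_linear([p[0],p[1],.15],.2)
print("w",bot.read_gripper_width(),bot.read_ft_force())
r=R.from_euler('z',.1284).as_matrix()[:2,:2];t=np.array([.5050,-.0800])+r@[.0157,.00035]
bot.move_pose([*t,.15],q(.130-np.pi/2))
bot.move_linear([*t,.095-off],.15)
np.save("off.npy",off)
cv2.imwrite("pics/s3.png",cv2.resize(bot.camera("scene")[210:350,240:420,::-1],None,fx=4,fy=4,interpolation=cv2.INTER_CUBIC))
print(off,bot.read_position(),bot.read_clock())
```

```text
hit False [ 0.55201263 -0.29353908  0.00376549]
w 0.2558520103276797 59.015921987593174 0.004118668326255886 [-1.4452621   0.85698036  6.26150413]
w 0.2616782469110082 [-0.22245477 -0.5039365  -2.80487112]
0.008381331673744115 [ 0.52147373 -0.07859499  0.08735531] 24.6333
```

View pics/s3.png

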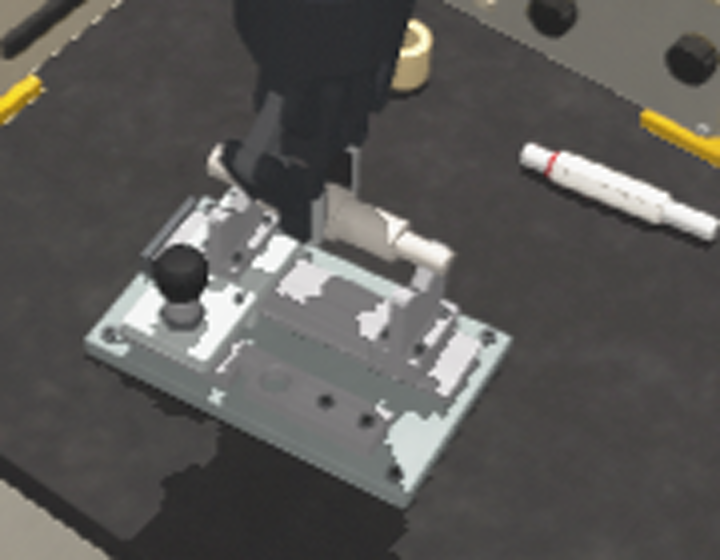

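The shaft hangs level over both rests, thin end over the fixed rest at (425,255). Now I feel the V sideways, centre, lower and release.

Run:
```python
from h import *
off=float(np.load("off.npy"));p=np.array(bot.read_position())
h=bot.move_linear([p[0],p[1],.0805-off],.03,until_force=4)
p0=np.array(bot.read_position());print("down",h,p0[2]+off,bot.read_ft_force())
if not h:
    a=bot.move_linear(p0+ex*.009,.012,until_force=3);p1=np.array(bot.read_position());bot.move_linear(p0,.04)
    b=bot.move_linear(p0-ex*.009,.012,until_force=3);p2=np.array(bot.read_position())
    m=(p1+p2)/2;m[2]=p0[2];bot.move_linear(m,.03);print(a,b,(p1-p0)@ex,(p2-p0)@ex)
    if a and b:
        m[2]=.0745-off
        print("seat",bot.move_linear(m,.008,until_force=4),bot.read_position()[2]+off,bot.read_ft_force())
print(bot.read_clock())
```

```text
down False 0.08037032205225483 [-0.21272042  0.57585649 -1.53157618]
True True 0.0037086329451177223 -0.004264362081292636
seat True 0.07618315047973662 [-0.09728107  1.0008324   4.11486936]
27.3583
```

Contacts came at +3.7 and -4.3 mm, so the shaft is centred. It seated at axis height 76.2 mm. Release and check.

Run:
```python
from h import *
bot.set_gripper(.55);p=np.array(bot.read_position())
bot.move_linear(p+[0,0,.12],.15)
bot.move_pose([.40,.22,.25],q(0))
bot.wait(.3)
a=bot.camera("top")[245:320,290:390,::-1];b=bot.camera("scene")[230:350,240:400,::-1]
cv2.imwrite("pics/fin.png",np.vstack([cv2.resize(a,(400,300),interpolation=cv2.INTER_CUBIC),cv2.resize(b,(400,300),interpolation=cv2.INTER_CUBIC)]))
print(bot.read_ft_force(),bot.read_clock())
```

```text
[-0.54583186  0.42007632  0.25068244] 30.3083
```

View pics/fin.png

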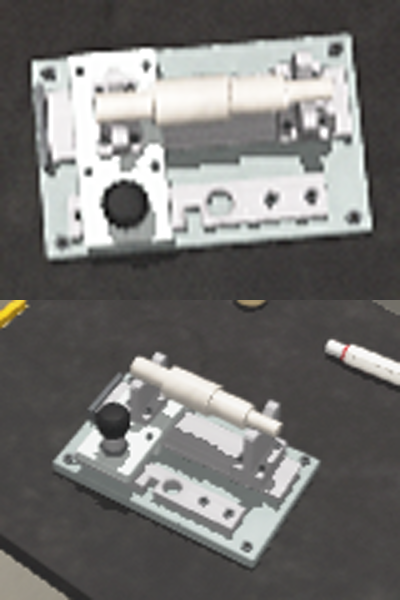

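The shaft lies in both V-rests: the 16 mm journal spans (96–155) over the sliding rest at about 118, and the thin journal spans (283–332) over the fixed rest at about 308. The plunger is home, so I hand in.

```bash
python3 -c "
from cell import bot
print(bot.close_job())"
```

```text
the job is handed in; nothing more can be done
None
```

The job is handed in at about 30 s of the 51 s limit, but the hand-in returned no verdict: the carriage is at the next index hole with the plunger home (knob top felt at 79.7 mm), and the shaft is lying in both V-rests, released and clear of the robot.

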